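Balance the bench magnifier's boom on its rest

ROBOT

A 7-joint arm with a two-finger parallel gripper is mounted at the origin on the work surface. World frame = base frame: x ahead of the robot, y to its left, z up, the work surface at z = 0. Lengths are in mm, angles in rad, forces in N, time in s.
With the tool pointing down it reaches from about 425 to 1025 mm from the base axis. Payload 9.4 kg.
Tool frame: the origin (TCP) lies on the centre line of the jaws, within the pads' length; the fingertips stand 22 mm ahead of it and the grasp point (between the pads) lies 3 mm ahead of it; z points along the fingers, y is the line along which they close (so a half turn about z gives the same grasp; the last joint's range is limited). The gripper opens to 93 mm and grips with 3 to 60 N. Pads are 15 mm wide; open, the fingers measure 128 mm over their backs; the gripper's body (75 mm by 188 mm) begins 65 mm behind the grasp point.
Start: joints at [-1.226, 0.599, -0.003, 1.599, 0.002, 0.943, -0.08], TCP at [296.822, 661.453, 202.718] pointing down, gripper open.
Joint ranges: [-2.57, 2.57], [-0.35, 1.97], [-1.29, 1.29], [0.11, 2.56], [-1.05, 4.19], [0.11, 1.86], [-2.63, 2.63]. Speed limits (rad/s): [2.22, 2.22, 3.01, 3.01, 3.14, 3.14, 3.14].

INTERFACE

Orientations are given as a rotation vector (axis times angle).
In Python, from cell import manip gives the robot as it stands. The module is installed in compiled form; this text tells all that it offers.
- The arm moves only by the tool servo_tool, never from a script. Its argument "motion" is text: rows parted by semicolons, each of 7 numbers parted by spaces: the shift along the tool's x, y, z in m, then the turn, a rotation vector about the tool's x, y, z in degrees, then the opening, from 0 (shut) to 1 (fully open). In form: x y z ax ay az hand; .... A call has 1 to 12 rows; each row is the pose to reach, as a shift and turn from the pose commanded when the call began, along the tool's axes at that moment; what a row does not reach only later rows make up. A row lasts 1/12 s, in which the tool goes at most 41.7 mm and 7.16 degrees, less where a joint would pass 70% of its speed; a pose out of reach is approached as far as the arm can. A call with a gripper value outside its range is refused whole. The fingers move at their own pace and stop on an object; the grip force is fixed at half the most. Time passes only in rows, so rows that repeat a pose let the fingers close. It gives the time, the measured TCP pose, the force, the opening and the grip force at its end, in the units of the state.
- manip.get_state(): the state, without advancing time (a new reading comes with each control period).
- manip.snapshot(name): name is "scene" or "top" or "wrist"; returns a dict with "pixels" (400x640x3 uint8, red, green, blue), "fov_y" (degrees; the focal length in pixels is half the picture's height over the tangent of half this angle, whatever the lens; pixels are square), "cx", "cy" (the principal point, pixels), "extrinsics" (4x4, takes a point from world to camera coordinates). Camera axes: x right, y up, looking along -z (the intrinsics and any distortion apply to the point x, -y, -z); pixel columns grow to the right and rows downward; lengths in mm; the calibration is good to about 2 mm. A picture is of the moment at which its call begins. There is no depth.
- manip.sign_off(): hands the job in; it is judged then, once.
The state is a dict: "t": time; "qpos": joint angles; "joint_velocities": joint speeds; "joint_efforts": joint torques, N m; "position": TCP position; "tool_rot": TCP orientation; "wrist_force": force on the tool from outside, world axes, zero at the start; "torque": the same for the moment, N m; "grip_width": opening from 0.0 (shut) to 1.0 (fully open); "grasp_force": force on a finger pad.
Only numpy, scipy, OpenCV 4.12 (cv2) and the standard library are available. Lean on these libraries where they do the work, as an engineer would, in place of code of your own. Each camera call takes 0.05 s, during which the arm holds its last target. There are 200 camera calls.

TASK

The ballast hidden inside the white magnifier boom has been shifted, so nobody knows where it balances. Lift the boom at trial points, clear of the table and level, to find its balance point, then lay it at that point across the stand's small blue rest, in line with the stand's long foot and with the lens on the circuit board's side, so that it stays level by itself once you let go. Leave the solder reel, the pliers and the brass-wool tin where they are.

Things in the scene. Friction and masses are not known exactly. Their poses are not given: they have to be found in the camera images.
- boom: loose boom, 0.42-0.50 kg: white square tube 340 mm long (x, -170 to +170), 30 mm wide (y), 30 mm tall (z), lens at its +x end; lies flat. Origin: centre of the tube's underside, mid-length; z up. A ballast locked inside, unseen, sets the balance point: on the centre line, up to 82 mm from the origin towards tail or lens, different every time
- boom_lens (a point): centre of the orange-rimmed round magnifier lens, 90 mm across and 18 mm thick, lying flat, its underside flush with the tube's; on the boom's centre line, 212 mm from the boom's origin towards +x, 15 mm above the underside
- boom_tail (a point): the tail end of the boom (red band), 170 mm from the boom's origin towards -x, 15 mm above the underside. Lifted off balance, the boom tips in a loose grip; a firm one (70 N) holds it level but feels its moment
- stand: fixed stand: dark steel foot 170 mm long (x) x 70 x 14 mm with a yellow stripe along it, a 22 mm post at its middle, a flat blue rest on top. Origin: centre of the foot's underside on the table; +x points along the foot to the circuit board's side, and the boom's +x must finish along it
- stand_rest (a point): centre of the blue rest's flat top, 70 mm above the table; the rest is 26 mm long (stand's x), 24 mm wide (y), 12 mm thick, nothing above or beside it. The boom stays level only if its balance point lies over this face, within 13 mm of its centre along the boom
- board: fixed bystander: a green circuit board in a low aluminium jig, 100 x 72 x 20 mm, about 200 mm from the stand's rest on the stand's +x side. Origin: centre of its underside
- reel: bystander: small white solder reel standing upright, 44 mm across, 42 mm tall, loose. Origin: centre of its underside
- pliers: bystander: small pliers with blue handles lying flat, about 125 mm long, 12 mm thick, loose. Origin: near the pivot, underside
- tin: bystander: flat round tin of brass wool, 70 mm across, 40 mm tall with the wool, loose. Origin: centre of its underside
There are look-alikes about, which are no part of the job. Leave any green look-alike of the stand alone.

How it is judged (in metres and radians):
On the way:
1. the boom is lifted with both ends clear of the table, level within about 6 degrees, for 0.3 s (height (world z) of each of boom_lens, boom_tail above 0.023 m and angle between boom's own z axis and vertical below 0.1 rad), for 0.3 s.
At the end, for the whole second after the job is handed in: the boom lies by itself on the stand's blue rest, right side up, level within about 3 degrees, its length within about 11 degrees of the stand's foot, the lens on the circuit board's side, borne by the rest and at rest (z of boom in the frame of stand_rest between -0.006 and 0.008 m and angle between boom's own z axis and vertical below 0.06 rad and angle between the x axis of boom and the x axis of stand, either way round below 0.2 rad and x of boom_lens in the frame of stand above 0.08 m and contact force between boom and stand above 2.5 N and linear speed of boom below 0.02 m/s and angular speed of boom below 0.1 rad/s); the robot touches nothing.
It fails at once if the solder reel, the pliers or the tin is moved by more than 25 mm (distance of any of reel, pliers, tin from where it was at the start of the episode above 0.025 m).
It also fails if it takes over 64 s, if anything falls off the work surface, if the arm or the gripper's body presses on something with over 40 N, if the wrist force passes 120 N, or if a joint passes its speed limit or range.

## Working session

There is one attempt and no reset: what is moved stays moved. The work goes in short steps, Python scripts to look and compute and a tool call to move; the robot and the scene stay as the last step left them, time stands still between calls to the robot, and variables do not carry over. Pictures are saved under pics/ and viewed, at most 10 in all, crops included, and the job is handed in when it is done.

Besides the shell and the picture viewer there is one more tool, called by a JSON object that holds its "name" and its "arguments". servo_tool: Moves the arm, as the interface text tells. Its arguments: {"type":"object","properties":{"motion":{"type":"string"}},"required":["motion"]}

```bash
mkdir -p pics; cat > h.py <<'E'
import numpy as np, cv2
from cell import manip
from scipy.spatial.transform import Rotation as R
def snap(n,f=None):
    s=manip.snapshot(n)
    if f: cv2.imwrite('pics/'+f,s['pixels'][:,:,::-1])
    return s
def ray(s,u,v):
    f=200/np.tan(np.radians(s['fov_y'])/2); E=np.array(s['extrinsics'])
    if 'dist' in s: pass
    d=np.array([(u-s['cx'])/f,-(v-s['cy'])/f,-1.]); Rt=E[:3,:3].T
    return -Rt@E[:3,3], Rt@d
def onz(s,u,v,z):
    o,d=ray(s,u,v); return o+d*(z-o[2])/d[2]
def tri(s1,p1,s2,p2):
    o1,d1=ray(s1,*p1);o2,d2=ray(s2,*p2)
    t=np.linalg.lstsq(np.c_[d1,-d2],o2-o1,rcond=None)[0]
    a=o1+t[0]*d1;b=o2+t[1]*d2
    return (a+b)/2,np.linalg.norm(a-b)
def proj(s,P):
    f=200/np.tan(np.radians(s['fov_y'])/2); E=np.array(s['extrinsics']); c=E[:3,:3]@P+E[:3,3]
    return s['cx']+f*c[0]/-c[2], s['cy']+f*c[1]/c[2]
E
python3 - <<'E'
from h import *
import pickle
for n in('scene','top'):
    s=snap(n,n+'0.png'); print([k for k in s],s['fov_y'],s['cx'],s['cy'],{k:v for k,v in s.items() if k not in('pixels','extrinsics')}); print(np.round(s['extrinsics'],3)); pickle.dump(s,open(n+'.pkl','wb'))
print(manip.get_state())
E
```

```text
['pixels', 'fov_y', 'cx', 'cy', 'extrinsics'] 46.81669442991934 321.3406807571731 198.6972916037814 {'fov_y': 46.81669442991934, 'cx': 321.3406807571731, 'cy': 198.6972916037814}
[[ 2.22000e-01  9.75000e-01 -4.00000e-03 -8.42040e+01]
 [-8.17000e-01  1.88000e-01  5.45000e-01  3.75536e+02]
 [ 5.33000e-01 -1.18000e-01  8.38000e-01 -1.61687e+03]
 [ 0.00000e+00  0.00000e+00  0.00000e+00  1.00000e+00]]
['pixels', 'fov_y', 'cx', 'cy', 'extrinsics'] 49.55163698183683 321.6954098829155 199.54733315197907 {'fov_y': 49.55163698183683, 'cx': 321.6954098829155, 'cy': 199.54733315197907}
[[-2.10000e-02 -1.00000e+00 -1.20000e-02  1.98540e+01]
 [ 9.93000e-01 -2.30000e-02  1.20000e-01 -5.12255e+02]
 [-1.20000e-01 -1.00000e-02  9.93000e-01 -1.18988e+03]
 [ 0.00000e+00  0.00000e+00  0.00000e+00  1.00000e+00]]
{'t': 0.1, 'qpos': array([-1.22566665,  0.60005931, -0.00251654,  1.59999834,  0.00184764,
        0.94291904, -0.07979689]), 'joint_velocities': array([ 0.00040822, -0.0024285 , -0.00065011, -0.00094306,  0.00167309,
       -0.00022752,  0.00048401]), 'joint_efforts': array([ 4.79300317e-03, -7.66557384e+01,  1.50207683e+00, -2.52938211e+01,
       -5.23135811e-02,  1.36313486e-02,  6.81525262e-05]), 'position': array([296.70026915, 661.03174829, 201.95490299]), 'tool_rot': array([-6.57580338e-01, -3.07188959e+00,  2.16680354e-03]), 'wrist_force': array([-0.2464069 ,  0.07561383, -0.44516641]), 'torque': array([-0.00732506,  0.00168523, -0.06961095]), 'grasp_force': 0.0, 'grip_width': 0.9977692758902152}
```

View pics/top0.png

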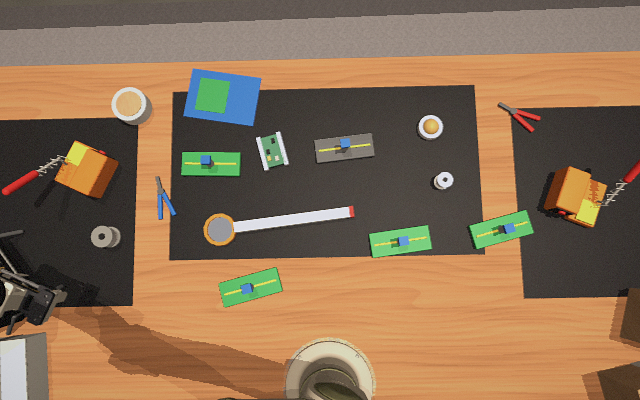

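View pics/scene0.png

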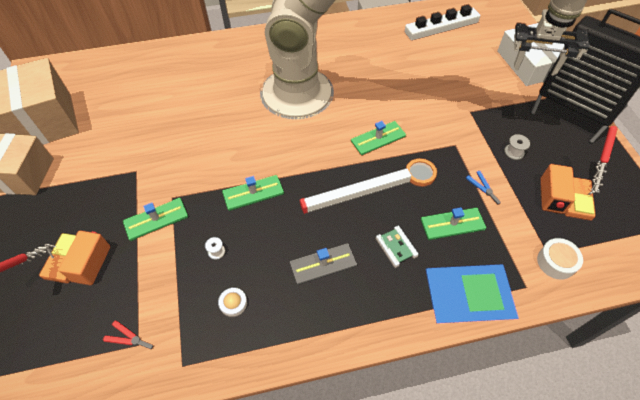

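Top view: boom lens at (220,229), red tail at (352,211). The grey stand is at (344,148) with the board at (272,150). Pliers are at (164,198), reel at (444,181) and tin at (430,127). The scene view matches: tail (303,203), lens (421,172), stand (323,262).

```bash
cat > m.py <<'E'
from h import *
import pickle
T=pickle.load(open('top.pkl','rb'));S=pickle.load(open('scene.pkl','rb'))
def comp(s,lo,hi,box):
    h=cv2.cvtColor(s['pixels'],cv2.COLOR_RGB2HSV); m=cv2.inRange(h,np.array(lo),np.array(hi))
    k=np.zeros_like(m);x0,y0,x1,y1=box;k[y0:y1,x0:x1]=m[y0:y1,x0:x1]
    n,l,st,c=cv2.connectedComponentsWithStats(k); i=1+np.argmax(st[1:,4]); return c[i],(l==i).astype(np.uint8),st[i,4]
def rect(m): 
    c=max(cv2.findContours(m,0,2)[0],key=cv2.contourArea); return cv2.minAreaRect(c)
B={'orange':((8,120,100),(22,255,255),(195,205,245,250),(400,150,442,190)),
'red':((0,130,60),(6,255,255),(340,200,362,222),(296,192,312,214)),
'white':((0,0,150),(180,50,255),(230,200,356,240),(300,165,415,212)),
'blue':((100,120,40),(125,255,255),(330,130,358,160),(312,243,336,268)),
'yellow':((24,100,80),(34,255,255),(315,130,375,165),(290,245,358,285))}
for k,(lo,hi,bt,bs) in B.items():
    a,ma,na=comp(T,lo,hi,bt);b,mb,nb=comp(S,lo,hi,bs)
    p,e=tri(T,a,S,b); print(k,a.round(1),na,b.round(1),nb,'tri',p.round(1),round(e,1)); print('   ',rect(ma),rect(mb))
    if k in('white','yellow'):
        z={'white':30,'yellow':14}[k]
        for s,m in((T,ma),(S,mb)):
            q=cv2.boxPoints(rect(m)); P=np.array([onz(s,*x,z) for x in q]); print(P[:,:2].round(0).tolist())
            ys,xs=np.nonzero(m);Q=np.array([onz(s,x,y,z)[:2] for x,y in zip(xs,ys)]);vx,vy,cx,cy=cv2.fitLine(Q.astype(np.float32),2,0,.01,.01).ravel();print('ang',np.degrees(np.arctan2(vy,vx)),cx,cy)
for z in(18,):print('lens top',onz(T,*comp(T,*B['orange'][:2],B['orange'][2])[0],z),onz(S,*comp(S,*B['orange'][:2],B['orange'][3])[0],z))
E
python3 m.py
python3 - <<'E'
from h import *
s=manip.get_state();print(R.from_rotvec(s['tool_rot']).as_matrix().round(3))
E
```

```text
orange [218.  229.3] 345 [422.5 172.3] 339 tri [436.2 305.6   7.8] 1.8
    ((218.64736938476562, 229.2080841064453), (32.23612594604492, 31.17172622680664), 81.25383758544922) ((422.0539855957031, 171.45228576660156), (29.11587905883789, 28.72938346862793), 75.0685806274414)
red [351.5 211.5] 48 [302.9 205.5] 74 tri [478.1 -76.   17.6] 1.7
    ((351.5940856933594, 211.4405975341797), (11.343423843383789, 4.278659820556641), 84.2894058227539) ((302.8000183105469, 205.39999389648438), (15.17893123626709, 5.0596442222595215), 71.56504821777344)
white [290.9 219.1] 1236 [358.7 188.8] 1479 tri [459.9  96.1  20.9] 1.6
    ((290.9478454589844, 219.11151123046875), (10.621023178100586, 116.43184661865234), 82.34935760498047) ((361.01226806640625, 188.0404052734375), (13.854657173156738, 114.79572296142578), 73.09484100341797)
[[456.0, 260.0], [492.0, -65.0], [463.0, -68.0], [426.0, 256.0]]
ang -83.63877 459.34988 96.16143
[[462.0, -70.0], [418.0, 280.0], [468.0, 275.0], [508.0, -68.0]]
ang -82.99833 465.3448 94.363434
blue [344.7 142.8] 82 [322.6 253.5] 101 tri [665.  -60.1  67.5] 2.2
    ((344.7297058105469, 142.87838745117188), (8.877545356750488, 9.04194450378418), 80.53767395019531) ((322.5188293457031, 253.5660400390625), (10.164681434631348, 9.752598762512207), 74.05460357666016)
yellow [359.7 145.3] 51 [307.5 266.9] 59 tri [ 669.9 -104.2   16.7] 1.1
    ((359.5384826660156, 145.30770874023438), (2.4806947708129883, 19.349416732788086), 82.87498474121094) ((307.46759033203125, 266.89459228515625), (2.426208734512329, 23.747434616088867), 72.89727020263672)
[[671.0, -76.0], [677.0, -132.0], [670.0, -133.0], [664.0, -77.0]]
ang -83.66707 670.44995 -104.90409
[[668.0, -135.0], [662.0, -72.0], [669.0, -72.0], [675.0, -135.0]]
ang -84.02918 668.7784 -103.401306
lens top [435.86186207 303.98367025  18.        ] [442.87543977 300.3641812   18.        ]
[[-0.912  0.409 -0.   ]
 [ 0.409  0.912 -0.001]
 [-0.    -0.001 -1.   ]]
```

{"name": "servo_tool", "arguments": {"motion": "-0.19 -0.225 0.026 0 0 30 1;-0.19 -0.225 0.026 0 0 30 1;-0.19 -0.225 0.026 0 0 30 1;-0.19 -0.225 0.026 0 0 30 1;-0.19 -0.225 0.026 0 0 30 1;-0.19 -0.225 0.026 0 0 30 1;-0.19 -0.225 0.026 0 0 30 1;-0.381 -0.451 0.052 0 0 59.5 1;-0.381 -0.451 0.052 0 0 59.5 1;-0.381 -0.451 0.052 0 0 59.5 1;-0.381 -0.451 0.052 0 0 59.5 1;-0.381 -0.451 0.052 0 0 59.5 1"}}

```text
t: 1.1
position: [434.3, 180.9, 158.7]
tool_rot: [2.104, 2.333, -0.0]
wrist_force: [0.4, -0.3, -0.2]
grip_width: 0.998
grasp_force: 0.0
```

```bash
cat >> h.py <<'E'
def delta(P,yaw=96.3):
    "shift/turn in tool axes to TCP P (mm), tool down with x axis at world angle yaw"
    s=manip.get_state();r=R.from_rotvec(s['tool_rot']); a=np.radians(yaw);x=np.array([np.cos(a),np.sin(a),0]);z=np.array([0,0,-1.])
    g=R.from_matrix(np.c_[x,np.cross(z,x),z])
    print('t',round(s['t'],2),'pos',s['position'].round(1),'d',(r.inv().apply(np.array(P)-s['position'])/1000).round(4),'turn',np.degrees((r.inv()*g).as_rotvec()).round(2),'F',s['wrist_force'].round(2),'T',s['torque'].round(3),'grip',round(s['grip_width'],3),round(s['grasp_force'],1))
E
python3 -c "
from h import *
delta((460,93,150))"
```

```text
t 1.1 pos [434.3 180.9 158.7] d [-0.0901  0.0165  0.0087] turn [ 0.    0.01 -0.37] F [ 0.43 -0.31 -0.19] T [-0.075 -0.006  0.028] grip 0.998 0.0
```

{"name": "servo_tool", "arguments": {"motion": "-0.09 0.016 0.009 0 0 0 1;-0.09 0.016 0.009 0 0 0 1;-0.09 0.016 0.009 0 0 0 1;-0.09 0.016 0.009 0 0 0 1;-0.09 0.016 0.009 0 0 0 1"}}

```text
t: 1.52
position: [460.0, 95.1, 149.7]
tool_rot: [-2.097, -2.339, 0.0]
wrist_force: [0.3, 0.9, 0.4]
grip_width: 1.001
grasp_force: 0.0
```

```bash
python3 -c "
from h import *
delta((460,93,150))
import pickle
s=snap('wrist','w1.png');pickle.dump(s,open('w1.pkl','wb'))
for P in ([460,93,30],[436,304,18],[478,-76,30]): print(proj(s,np.array(P)))"
```

```text
t 1.52 pos [460.   95.1 149.7] d [-0.0021 -0.0003 -0.0003] turn [-0.02 -0.01 -0.05] F [0.27 0.9  0.43] T [-0.02   0.05   0.026] grip 1.001 0.0
(np.float64(314.813079205385), np.float64(190.5574299533278))
(np.float64(313.64270010976793), np.float64(-52.74202558416931))
(np.float64(314.4808826436583), np.float64(329.98588567638274))
```

View pics/w1.png

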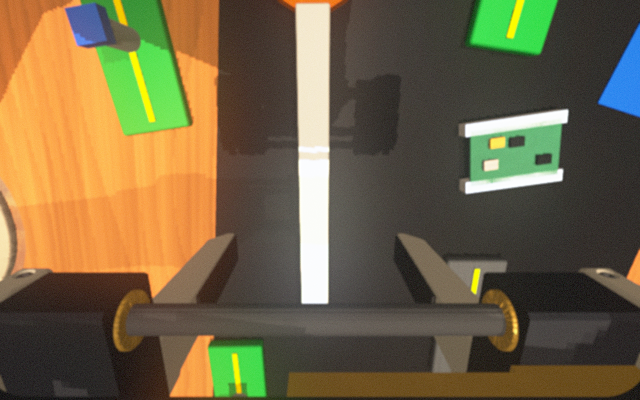

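Wrist view: the tube runs vertically at column 314, midway between the fingers and straight. Next I descend and grasp.

{"name": "servo_tool", "arguments": {"motion": "-0.002 0 0.04 0 0 0 1;-0.002 0 0.08 0 0 0 1;-0.002 0 0.11 0 0 0 1;-0.002 0 0.124 0 0 0 1;-0.002 0 0.124 0 0 0 1;-0.002 0 0.124 0 0 0 0;-0.002 0 0.124 0 0 0 0;-0.002 0 0.124 0 0 0 0;-0.002 0 0.124 0 0 0 0;-0.002 0 0.124 0 0 0 0;-0.002 0 0.124 0 0 0 0;-0.002 0 0.124 0 0 0 0"}}

```text
t: 2.57
position: [460.6, 93.2, 26.3]
tool_rot: [2.095, 2.34, 0.001]
wrist_force: [0.1, -0.0, 0.7]
grip_width: 0.548
grasp_force: 0.0
```

```bash
python3 -c "
from h import *
delta((460,93,26))"
```

```text
t 2.57 pos [460.6  93.2  26.3] d [-0.0001 -0.0006  0.0003] turn [ 0.05 -0.01  0.03] F [ 0.1  -0.04  0.74] T [-0.022  0.048  0.023] grip 0.548 0.0
```

Fingers are slow; wait, then lift a little.

{"name": "servo_tool", "arguments": {"motion": "0 0 0 0 0 0 0;0 0 0 0 0 0 0;0 0 0 0 0 0 0;0 0 0 0 0 0 0;0 0 0 0 0 0 0;0 0 0 0 0 0 0;0 0 0 0 0 0 0"}}

```text
t: 3.15
position: [460.3, 93.0, 25.8]
tool_rot: [2.095, 2.341, -0.0]
wrist_force: [-0.6, -0.7, 0.1]
grip_width: 0.047
grasp_force: 0.0
```

```bash
python3 -c "
from h import *
delta((460,93,26))"
```

```text
t 3.15 pos [460.3  93.   25.8] d [ 0.     -0.0004 -0.0002] turn [-0.    0.    0.03] F [-0.59 -0.73  0.15] T [-0.027  0.045 -0.022] grip 0.047 0.0
```

{"name": "servo_tool", "arguments": {"motion": "0 0 -0.004 0 0 0 0;0 0 -0.008 0 0 0 0;0 0 -0.012 0 0 0 0;0 0 -0.012 0 0 0 0;0 0 -0.012 0 0 0 0;0 0 -0.012 0 0 0 0;0 0 -0.012 0 0 0 0;0 0 -0.012 0 0 0 0"}}

```text
t: 3.82
position: [460.3, 93.0, 37.8]
tool_rot: [-2.095, -2.341, 0.0]
wrist_force: [-0.2, -0.7, -0.7]
grip_width: 0.008
grasp_force: 0.0
```

```bash
python3 -c "
from h import *
delta((460,93,26))
s=manip.get_state();r=R.from_rotvec(s['tool_rot']);print('T tool',r.inv().apply(s['torque']),'F',s['wrist_force'])
snap('scene','s1.png')"
```

```text
t 3.82 pos [460.3  93.   37.8] d [-0.     -0.0003  0.0118] turn [-0.01  0.    0.03] F [-0.24 -0.7  -0.65] T [-0.051  0.099  0.004] grip 0.008 0.0
T tool [ 0.1043071  -0.03969102 -0.00357688] F [-0.24178507 -0.70256785 -0.65118494]
```

```bash
python3 -c "
import cv2;a=cv2.imread('pics/s1.png')[140:230,280:460];cv2.imwrite('pics/s1c.png',cv2.resize(a,None,fx=4,fy=4))"
```

```text
(no output)
```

View pics/s1c.png

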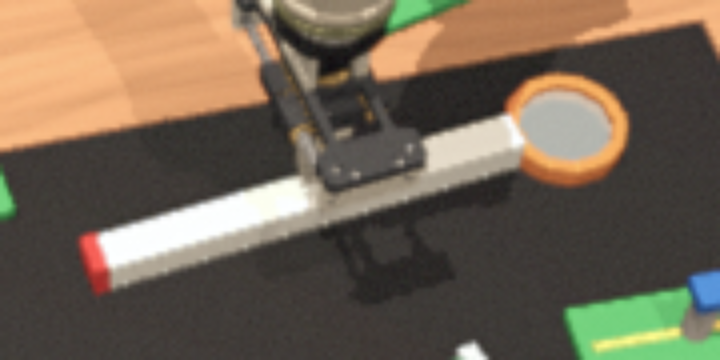

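The crop shows the boom unmoved (tail at full-frame (303.7,205.5), lens (422,172)), with the gripper closed to nothing. I need to know why before retrying.

```bash
python3 -c "
from h import *
s=snap('scene');p=manip.get_state()['position'];print(manip.get_state()['grip_width'])
for dz in (-22,0,65): 
  q=proj(s,p+[0,0,dz]);print(dz,np.round(q,1),'crop',(q[0]-280)*4,(q[1]-140)*4)
w=snap('wrist','w2.png');print(proj(w,p),proj(w,p-[0,0,22]))
t=snap('top');a=t['pixels'][150:270,200:380,::-1]
cv2.imwrite('pics/c2.png',np.vstack([cv2.resize(a,(640,427))[:,:],cv2.resize(w['pixels'][:,:,::-1],(640,400))])[:827])
cv2.imwrite('pics/c2.png',cv2.resize(cv2.imread('pics/c2.png'),(460,595)))
"
```

```text
0.007496788994157386
-22 [357.9 190.1] crop 311.6554738725263 200.20392809681448
0 [358.4 185.8] crop 313.52949451695804 183.317016249645
65 [359.8 172.7] crop 319.3777700672713 130.61785630734425
(np.float64(314.7934330985296), np.float64(236.73106188451825)) (np.float64(314.86444016513616), np.float64(224.08809561219272))
```

View pics/c2.png

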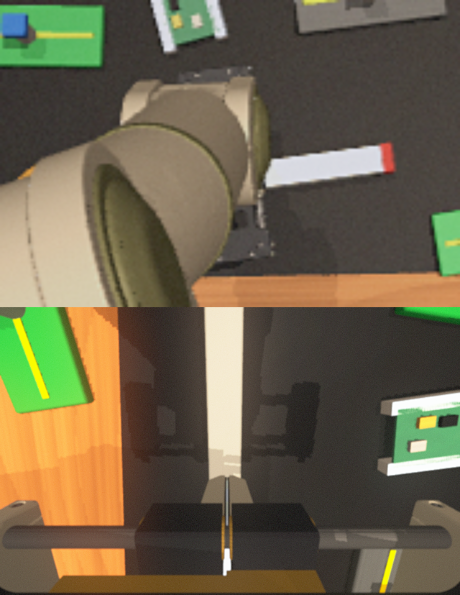

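The composite shows the shut fingers directly over the tube's centre line, so they closed above its top. In the wrist image the tips sit at about row 237, where the text's geometry predicts 224. I'll zoom in to measure where the tips really are.

```bash
python3 -c "
from h import *
s=manip.snapshot('scene');w=cv2.imread('pics/w2.png')
a=cv2.resize(w[200:290,270:360],(540,540),interpolation=0);b=cv2.resize(s['pixels'][165:210,335:380,::-1],(250,250),interpolation=0)
o=np.zeros((540,800,3),np.uint8);o[:,:540]=a;o[:250,545:795]=b;cv2.imwrite('pics/c3.png',o)
W=manip.snapshot('wrist');E=np.array(W['extrinsics']);c=-E[:3,:3].T@E[:3,3];st=manip.get_state();r=R.from_rotvec(st['tool_rot']);print('cam in tool',r.inv().apply(c-st['position']),r.inv().as_matrix()@E[:3,:3].T)
for z in range(-40,23,10): print(z,[np.round(proj(W,st['position']+r.apply([x,0,z])),1).tolist() for x in(-7.5,0,7.5)])
"
```

```text
cam in tool [  80.47866233    0.4364135  -181.67400963] [[-7.06740586e-06  9.57572744e-01  2.88191673e-01]
 [ 9.99999993e-01 -2.78639225e-05  1.17106571e-04]
 [ 1.20168211e-04  2.88191671e-01 -9.57572737e-01]]
-40 [[314.6, 281.1], [314.6, 268.3], [314.6, 255.2]]
-30 [[314.7, 271.3], [314.7, 259.1], [314.6, 246.6]]
-20 [[314.7, 262.5], [314.7, 250.9], [314.7, 239.0]]
-10 [[314.7, 254.6], [314.7, 243.5], [314.7, 232.1]]
0 [[314.8, 247.4], [314.8, 236.8], [314.8, 225.9]]
10 [[314.8, 240.9], [314.8, 230.7], [314.8, 220.3]]
20 [[314.8, 235.0], [314.8, 225.2], [314.8, 215.1]]
```

View pics/c3.png

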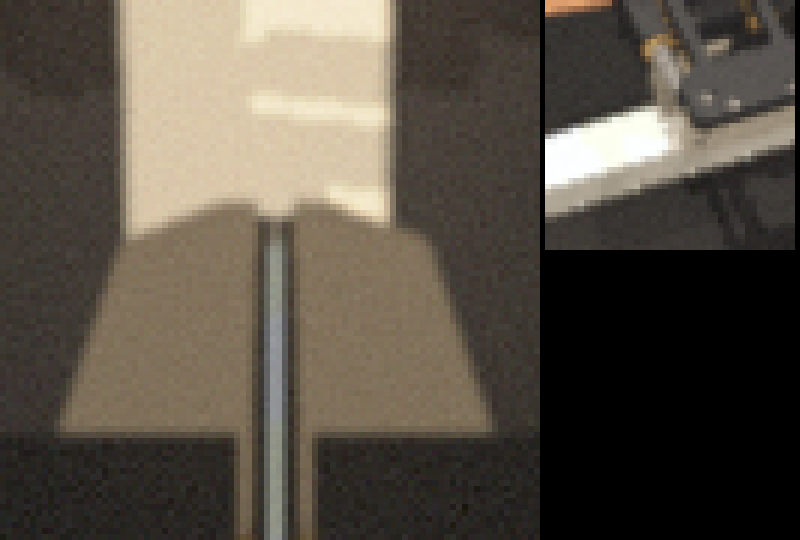

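{"name": "servo_tool", "arguments": {"motion": "0 0 0.006 0 0 0 0;0 0 0.010 0 0 0 0;0 0 0.013 0 0 0 0;0 0 0.014 0 0 0 0;0 0 0.014 0 0 0 0"}}

```text
t: 4.53
position: [460.1, 92.9, 23.3]
tool_rot: [-2.095, -2.34, 0.001]
wrist_force: [0.1, 0.1, -0.8]
grip_width: 0.009
grasp_force: 0.0
```

{"name": "servo_tool", "arguments": {"motion": "0 0 0.002 0 0 0 0;0 0 0.003 0 0 0 0;0 0 0.003 0 0 0 0"}}

```text
t: 4.78
position: [460.3, 93.0, 20.7]
tool_rot: [-2.095, -2.341, 0.0]
wrist_force: [0.1, 0.3, 0.5]
grip_width: 0.002
grasp_force: 0.0
```

{"name": "servo_tool", "arguments": {"motion": "0 0 0.002 0 0 0 0;0 0 0.003 0 0 0 0;0 0 0.003 0 0 0 0"}}

```text
t: 5.03
position: [460.3, 93.0, 17.7]
tool_rot: [-2.095, -2.341, 0.0]
wrist_force: [0.4, 0.3, -0.2]
grip_width: 0.004
grasp_force: 0.0
```

{"name": "servo_tool", "arguments": {"motion": "0 0 0.001 0 0 0 0;0 0 0.002 0 0 0 0;0 0 0.002 0 0 0 0"}}

```text
t: 5.28
position: [460.3, 93.0, 15.7]
tool_rot: [2.095, 2.341, -0.0]
wrist_force: [0.2, 0.2, -0.4]
grip_width: 0.004
grasp_force: 0.0
```

{"name": "servo_tool", "arguments": {"motion": "0 0 0.001 0 0 0 0;0 0 0.002 0 0 0 0;0 0 0.002 0 0 0 0"}}

```text
t: 5.53
position: [460.4, 93.1, 14.4]
tool_rot: [2.095, 2.34, 0.001]
wrist_force: [-1.6, -0.6, 11.4]
grip_width: 0.006
grasp_force: 5.7
```

{"name": "servo_tool", "arguments": {"motion": "0 0 0.001 0 0 0 0;0 0 0.002 0 0 0 0;0 0 0.002 0 0 0 0"}}

```text
t: 5.78
position: [460.4, 93.1, 14.2]
tool_rot: [2.096, 2.34, 0.004]
wrist_force: [-6.0, -0.4, 47.4]
grip_width: 0.001
grasp_force: 23.4
```

Contact came at TCP z≈14.6 against a 30 mm tube top, so the real tips are 15 mm behind the TCP, not 22 mm ahead of it. That is a 37 mm offset, and it agrees with the wrist image. I'll open above the tube and regrasp 37 mm lower by TCP reading.

{"name": "servo_tool", "arguments": {"motion": "0 0 -0.02 0 0 0 0.6;0 0 -0.025 0 0 0 0.6;0 0 -0.025 0 0 0 0.6;0 0 -0.025 0 0 0 0.6;0 0 -0.025 0 0 0 0.6;0 0 -0.025 0 0 0 0.6;0 0 -0.025 0 0 0 0.6;0 0 -0.025 0 0 0 0.6;0 0 -0.015 0 0 0 0.6;0 0 0.000 0 0 0 0.6;0 0 0.010 0 0 0 0.6;0 0 0.010 0 0 0 0.6"}}

```text
t: 6.78
position: [459.6, 92.8, 0.1]
tool_rot: [-2.094, -2.34, 0.003]
wrist_force: [-0.4, 0.6, 1.2]
grip_width: 0.601
grasp_force: 0.0
```

{"name": "servo_tool", "arguments": {"motion": "0 0 0.005 0 0 0 0.6;0 0 0.010 0 0 0 0.6;0 0 0.010 0 0 0 0.6;0 0 0.010 0 0 0 0.6"}}

```text
t: 7.12
position: [460.3, 93.0, -8.1]
tool_rot: [-2.095, -2.341, 0.0]
wrist_force: [0.6, 0.7, -0.0]
grip_width: 0.601
grasp_force: 0.0
```

{"name": "servo_tool", "arguments": {"motion": "0 0 0 0 0 0 0;0 0 0 0 0 0 0;0 0 0 0 0 0 0;0 0 0 0 0 0 0;0 0 0 0 0 0 0;0 0 0 0 0 0 0;0 0 0 0 0 0 0;0 0 0 0 0 0 0"}}

```text
t: 7.78
position: [459.4, 93.0, -8.0]
tool_rot: [-2.094, -2.34, 0.002]
wrist_force: [-3.0, 0.5, 5.9]
grip_width: 0.32
grasp_force: 30.0
```

{"name": "servo_tool", "arguments": {"motion": "0 0 -0.004 0 0 0 0;0 0 -0.008 0 0 0 0;0 0 -0.012 0 0 0 0;0 0 -0.015 0 0 0 0;0 0 -0.015 0 0 0 0;0 0 -0.015 0 0 0 0;0 0 -0.015 0 0 0 0;0 0 -0.015 0 0 0 0"}}

```text
t: 8.45
position: [460.3, 93.0, 6.7]
tool_rot: [-2.095, -2.341, 0.0]
wrist_force: [0.4, -0.2, -3.9]
grip_width: 0.323
grasp_force: 30.0
```

```bash
cat >> h.py <<'E'
def tilt(s,show=True):
    "lens and tail 3D from the two fixed views"
    import pickle
E
cat > t.py <<'E'
from h import *
for i in range(4):
    S=manip.snapshot('scene');s=manip.get_state();r=R.from_rotvec(s['tool_rot']);print('Ttool',r.inv().apply(s['torque']).round(3),'Ftool',r.inv().apply(s['wrist_force']).round(2),s['position'].round(1),s['t'],s['grip_width'])
T=manip.snapshot('top')
def blobs(s,lo,hi,a,b):
    h=cv2.cvtColor(s['pixels'],cv2.COLOR_RGB2HSV);m=cv2.inRange(h,np.array(lo),np.array(hi));n,l,st,c=cv2.connectedComponentsWithStats(m);return [(c[i].round(1).tolist(),int(st[i,4])) for i in range(1,n) if a<st[i,4]<b]
print('red T',blobs(T,(0,130,60),(6,255,255),25,120),'S',blobs(S,(0,130,60),(6,255,255),25,120))
print('or T',blobs(T,(8,120,100),(22,255,255),150,450),'S',blobs(S,(8,120,100),(22,255,255),150,450))
cv2.imwrite('pics/tS.png',S['pixels'][:,:,::-1]);cv2.imwrite('pics/tT.png',T['pixels'][:,:,::-1])
E
python3 t.py
```

```text
Ttool [ 0.083 -0.285 -0.009] Ftool [-0.06 -0.7   4.85] [460.3  93.    6.7] 8.5 0.3184128873751351
Ttool [ 0.086 -0.263  0.047] Ftool [-0.08 -0.16  4.63] [460.3  93.    6.7] 8.55 0.31918140926846694
Ttool [ 0.103 -0.266  0.011] Ftool [-0.63 -0.85  4.55] [460.3  93.    6.7] 8.6 0.31751043933050843
Ttool [ 0.059 -0.326 -0.026] Ftool [0.66 0.12 4.46] [460.3  93.    6.7] 8.65 0.3181281149653353
red T [([351.7, 210.1], 53)] S [([303.0, 203.4], 80), ([560.0, 204.3], 55)]
or T [] S [([335.2, 18.0], 236), ([627.3, 147.2], 238), ([423.8, 170.2], 344)]
```

Level lift at mid-length: weight is about 4.6 N, with a moment indicating balance about 53 mm towards the lens. I'll set it down and regrasp there.

{"name": "servo_tool", "arguments": {"motion": "0 0 0.006 0 0 0 0;0 0 0.012 0 0 0 0;0 0 0.015 0 0 0 0;0 0 0.015 0 0 0 0;0 0 0.015 0 0 0 0.6;0 0 0.015 0 0 0 0.6;0 0 0.015 0 0 0 0.6;0 0 0.015 0 0 0 0.6;0 0 0.015 0 0 0 0.6;0.025 0 0.015 0 0 0 0.6;0.045 0 0.015 0 0 0 0.6;0.053 0 0.015 0 0 0 0.6"}}

```text
t: 9.7
position: [454.3, 148.3, -8.2]
tool_rot: [-2.092, -2.343, -0.002]
wrist_force: [0.7, -1.0, 0.3]
grip_width: 0.599
grasp_force: 0.0
```

{"name": "servo_tool", "arguments": {"motion": "0 0 0 0 0 0 0.6;0 0 0 0 0 0 0.6;0 0 0 0 0 0 0.6"}}

```text
t: 9.95
position: [454.5, 144.6, -8.1]
tool_rot: [2.096, 2.34, -0.001]
wrist_force: [-0.1, -0.2, -0.8]
grip_width: 0.601
grasp_force: 0.0
```

```bash
python3 -c "
from h import *
for i in range(6):
    manip.snapshot('wrist');s=manip.get_state();r=R.from_rotvec(s['tool_rot']);print(r.inv().apply(s['torque']).round(3),r.inv().apply(s['wrist_force']).round(2),s['position'],s['grip_width'])"
```

```text
[ 0.086 -0.083 -0.029] [0.76 0.38 0.1 ] [454.58926045 144.4792132   -8.06843844] 0.5983065280984143
[ 0.024 -0.047 -0.036] [-0.17  0.25 -0.11] [454.61695881 144.47579301  -8.09655982] 0.6043206480728895
[ 0.075 -0.044  0.048] [1.08 0.25 0.13] [454.64998437 144.61678926  -8.12024412] 0.5978995411479687
[ 0.122 -0.054 -0.029] [0.46 0.76 0.35] [454.608823   144.77256758  -8.12098381] 0.5979501747255388
[ 0.098 -0.103  0.039] [ 0.75  0.48 -0.43] [454.6192928  144.91402254  -8.11437014] 0.6005495475099492
[ 0.132 -0.054  0.025] [0.22 0.12 0.32] [454.62602028 145.09693668  -8.11782067] 0.5988106947396047
```

{"name": "servo_tool", "arguments": {"motion": "0 0 0 0 0 0 0;0 0 0 0 0 0 0;0 0 0 0 0 0 0;0 0 0 0 0 0 0;0 0 0 0 0 0 0;0 0 0 0 0 0 0;0 0 0 0 0 0 0;0 0 -0.005 0 0 0 0;0 0 -0.012 0 0 0 0;0 0 -0.020 0 0 0 0;0 0 -0.025 0 0 0 0;0 0 -0.025 0 0 0 0"}}

```text
t: 11.25
position: [455.0, 146.0, 18.2]
tool_rot: [2.095, 2.34, 0.003]
wrist_force: [0.4, -0.8, -4.7]
grip_width: 0.322
grasp_force: 30.0
```

{"name": "servo_tool", "arguments": {"motion": "0 0 0 0 0 0 0;0 0 0 0 0 0 0;0 0 0 0 0 0 0"}}

```text
t: 11.5
position: [454.4, 145.8, 16.7]
tool_rot: [-2.095, -2.341, 0.0]
wrist_force: [-0.1, 0.4, -4.6]
grip_width: 0.321
grasp_force: 30.0
```

```bash
python3 t.py; python3 t.py|grep Tt
```

```text
Ttool [ 0.014 -0.055  0.036] Ftool [0.36 0.43 4.67] [454.3 145.7  16.6] 11.55 0.3217730417123851
Ttool [ 0.048 -0.011  0.01 ] Ftool [-0.13 -0.03  4.3 ] [454.3 145.7  16.6] 11.6 0.3235068678062979
Ttool [ 0.079 -0.084  0.016] Ftool [-0.21  0.7   4.42] [454.4 145.7  16.6] 11.65 0.3252425056962659
Ttool [ 0.014 -0.077  0.028] Ftool [-0.47 -0.13  3.96] [454.4 145.6  16.6] 11.7 0.31962985009129014
red T [([351.8, 209.8], 54)] S [([302.8, 201.5], 80), ([560.0, 204.3], 53)]
or T [] S [([439.5, 46.7], 323), ([627.3, 147.4], 237), ([424.3, 168.0], 339)]
Ttool [ 0.043 -0.052 -0.063] Ftool [ 0.19 -0.74  5.98] [454.4 145.6  16.7] 11.8 0.31734954938456666
Ttool [ 0.056 -0.055 -0.01 ] Ftool [0.93 0.66 3.88] [454.5 145.7  16.7] 11.85 0.31941422682187565
Ttool [ 0.025 -0.062  0.012] Ftool [-0.07  0.24  4.36] [454.4 145.7  16.7] 11.9 0.3221596995547515
Ttool [ 0.077 -0.095 -0.039] Ftool [ 0.15 -0.57  4.02] [454.5 145.7  16.8] 11.95 0.3168957362138812
```

Moment now equals the empty-hand baseline (−0.061 vs −0.064 Nm), so the balance point is about 53 mm towards the lens, good to about 2 mm. Next I raise it and carry it to the stand.

{"name": "servo_tool", "arguments": {"motion": "0 0 -0.015 0 0 0 0;0 0 -0.035 0 0 0 0;0 0 -0.06 0 0 0 0;0 0 -0.08 0 0 0 0;-0.010 0.008 -0.093 0 0 0 0;-0.027 0.022 -0.093 0 0 0 0;-0.047 0.038 -0.093 0 0 0 0;-0.070 0.057 -0.093 0 0 0 0;-0.093 0.076 -0.093 0 0 0 0;-0.114 0.093 -0.093 0 0 0 0;-0.128 0.105 -0.093 0 0 0 0;-0.128 0.105 -0.093 0 0 0 0"}}

```text
t: 13.0
position: [575.9, 26.2, 110.0]
tool_rot: [2.098, 2.334, 0.001]
wrist_force: [-0.0, 0.6, -3.3]
grip_width: 0.319
grasp_force: 30.0
```

{"name": "servo_tool", "arguments": {"motion": "-0.010 0.008 0 0 0 0 0;-0.025 0.020 0 0 0 0 0;-0.045 0.036 0 0 0 0 0;-0.065 0.053 0 0 0 0 0;-0.082 0.067 0 0 0 0 0;-0.094 0.077 0 0 0 0 0;-0.100 0.082 0 0 0 0 0;-0.100 0.082 0 0 0 0 0;-0.100 0.082 0 0 0 0 0;-0.100 0.082 0 0 0 0 0;-0.100 0.082 0 0 0 0 0;-0.100 0.082 0 0 0 0 0"}}

```text
t: 14.0
position: [665.0, -59.1, 109.9]
tool_rot: [-2.094, -2.342, -0.0]
wrist_force: [0.3, -0.7, -3.9]
grip_width: 0.322
grasp_force: 30.0
```

```bash
python3 t.py; python3 -c "
from h import *
delta((665,-60,77))"
```

```text
Ttool [ 0.08  -0.075 -0.044] Ftool [-0.22  0.16  3.28] [665.1 -59.4 110. ] 14.05 0.3191506299095815
Ttool [ 0.085 -0.048  0.061] Ftool [-0.21 -0.25  4.75] [665.3 -59.6 110. ] 14.1 0.32222868273388955
Ttool [ 0.132 -0.072  0.052] Ftool [0.43 0.65 4.19] [665.3 -59.7 110. ] 14.15 0.3142196146310045
Ttool [ 0.089 -0.033  0.027] Ftool [0.11 0.09 4.63] [665.4 -59.9 110. ] 14.2 0.3192780548485614
red T [([430.4, 124.7], 55)] S [([560.1, 204.1], 50), ([234.9, 269.1], 95)]
or T [([284.5, 142.5], 340)] S [([546.9, 5.3], 220), ([561.6, 25.7], 183), ([627.7, 147.8], 252)]
t 14.25 pos [665.5 -60.  110. ] d [ 0.0001 -0.0005  0.033 ] turn [0.01 0.   0.05] F [ 0.25  0.1  -3.99] T [-0.037 -0.015  0.006] grip 0.321 30.0
```

View pics/tS.png

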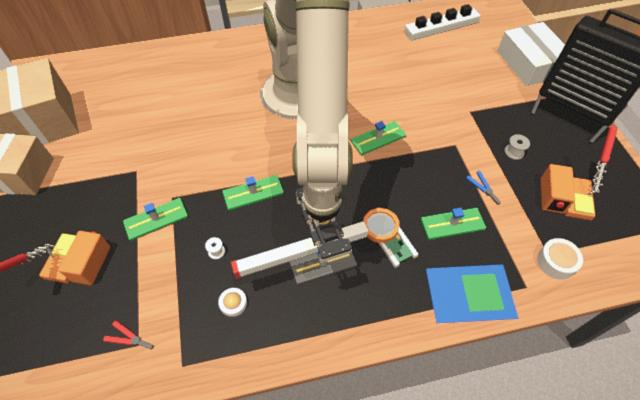

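The boom is held level over the stand: tail (235,268), lens (381,225) on the board's side. I'll lower partway and check against the triangulated points.

{"name": "servo_tool", "arguments": {"motion": "0 0 0.006 0 0 0 0;0 0 0.015 0 0 0 0;0 0 0.025 0 0 0 0;0 0 0.033 0 0 0 0;0 0 0.033 0 0 0 0;0 0 0.033 0 0 0 0"}}

```text
t: 14.75
position: [664.9, -60.3, 75.7]
tool_rot: [-2.095, -2.34, 0.002]
wrist_force: [0.1, -0.2, -3.9]
grip_width: 0.321
grasp_force: 30.0
```

```bash
cat > c.py <<'E'
from h import *
T=manip.snapshot('top');S=manip.snapshot('scene')
def b(s,lo,hi,box,mn=25):
    h=cv2.cvtColor(s['pixels'],cv2.COLOR_RGB2HSV);m=cv2.inRange(h,np.array(lo),np.array(hi));x0,y0,x1,y1=box;k=np.zeros_like(m);k[y0:y1,x0:x1]=m[y0:y1,x0:x1]
    n,l,st,c=cv2.connectedComponentsWithStats(k);return c[1+np.argmax(st[1:,4])]
t,e=tri(T,b(T,(0,130,60),(6,255,255),(410,105,450,145)),S,b(S,(0,130,60),(6,255,255),(215,250,255,290)))
l,e2=tri(T,b(T,(8,120,100),(22,255,255),(255,110,315,170)),S,b(S,(8,120,100),(22,255,255),(355,200,405,250)))
u=(l-t)/np.linalg.norm(l-t);print('tail',t.round(1),e,'lens',l.round(1),e2,'ang',np.degrees(np.arctan2(u[1],u[0])),'rest from tail',np.dot(np.array([665,-60,0])-t,[u[0],u[1],0]), 'lat',np.cross(u[:2],(np.array([665,-60,0])-t)[:2]))
E
python3 c.py; python3 -c "
from h import *
delta((665,-60,64))"
```

```text
tail [ 689.8 -282.4  101.5] 0.17967363875126724 lens [658.8  99.7 109.6] 13.585491990700946 ang 94.64167542902541 rest from tail 223.66144276374843 lat 6.756667310644442
t 14.85 pos [665.7 -60.4  76.8] d [ 0.0005 -0.0006  0.0128] turn [0.   0.01 0.03] F [-0.58 -0.02 -4.47] T [-0.068  0.067  0.009] grip 0.321 30.0c.py:8: DeprecationWarning: Arrays of 2-dimensional vectors are deprecated. Use arrays of 3-dimensional vectors instead. (deprecated in NumPy 2.0)
  u=(l-t)/np.linalg.norm(l-t);print('tail',t.round(1),e,'lens',l.round(1),e2,'ang',np.degrees(np.arctan2(u[1],u[0])),'rest from tail',np.dot(np.array([665,-60,0])-t,[u[0],u[1],0]), 'lat',np.cross(u[:2],(np.array([665,-60,0])-t)[:2]))
```

The tail is 223.7 mm from the rest (223 expected); the lens estimate is spoiled by occlusion. Now I lower to contact.

{"name": "servo_tool", "arguments": {"motion": "0 0 0.004 0 0 0 0;0 0 0.008 0 0 0 0;0 0 0.011 0 0 0 0;0 0 0.013 0 0 0 0;0 0 0.013 0 0 0 0;0 0 0.013 0 0 0 0"}}

```text
t: 15.35
position: [665.4, -60.2, 63.7]
tool_rot: [-2.095, -2.341, 0.0]
wrist_force: [-0.1, -0.3, -4.8]
grip_width: 0.319
grasp_force: 30.0
```

{"name": "servo_tool", "arguments": {"motion": "0 0 0.001 0 0 0 0;0 0 0.0015 0 0 0 0;0 0 0.0015 0 0 0 0;0 0 0.0015 0 0 0 0"}}

```text
t: 15.68
position: [665.6, -60.2, 62.4]
tool_rot: [2.095, 2.341, 0.0]
wrist_force: [0.1, -1.0, -3.9]
grip_width: 0.32
grasp_force: 30.0
```

{"name": "servo_tool", "arguments": {"motion": "0 0 0.0005 0 0 0 0;0 0 0.001 0 0 0 0;0 0 0.001 0 0 0 0;0 0 0.001 0 0 0 0"}}

```text
t: 16.02
position: [665.7, -60.2, 61.9]
tool_rot: [2.095, 2.341, 0.001]
wrist_force: [-2.0, -0.8, 3.2]
grip_width: 0.321
grasp_force: 30.0
```

```bash
python3 t.py|grep Tt
```

```text
Ttool [0.708 0.118 0.037] Ftool [ 1.18 -1.94 -4.85] [665.7 -60.2  61.9] 16.0667 0.31879898639951376
Ttool [0.686 0.133 0.001] Ftool [ 0.81 -2.12 -5.82] [665.6 -60.3  61.9] 16.1167 0.319879591643491
Ttool [ 0.682  0.09  -0.047] Ftool [ 0.49 -4.08 -5.18] [665.6 -60.3  61.9] 16.1667 0.32170553503894056
Ttool [0.664 0.117 0.019] Ftool [ 0.52 -2.75 -5.24] [665.6 -60.2  61.9] 16.2167 0.3214042660497986
```

Contact felt. I'll ease off the preload and open.

{"name": "servo_tool", "arguments": {"motion": "0 0 -0.0005 0 0 0 0;0 0 -0.0005 0 0 0 0;0 0 -0.0005 0 0 0 0.38;0 0 -0.0005 0 0 0 0.45;0 0 -0.0005 0 0 0 0.6;0 0 -0.0005 0 0 0 0.6;0 0 -0.0005 0 0 0 0.6;0 0 -0.0005 0 0 0 0.6;0 0 -0.0005 0 0 0 0.6;0 0 -0.0005 0 0 0 0.6"}}

```text
t: 17.1
position: [665.5, -60.3, 61.8]
tool_rot: [2.095, 2.341, -0.0]
wrist_force: [0.1, -0.4, -0.0]
grip_width: 0.6
grasp_force: 0.0
```

```bash
python3 t.py; python3 c.py 2>/dev/null; python3 -c "
import cv2;a=cv2.imread('pics/tS.png')[190:310,210:430];cv2.imwrite('pics/rel.png',cv2.resize(a,None,fx=3.5,fy=3.5))"
```

```text
Ttool [ 0.117 -0.087 -0.002] Ftool [ 0.28 -0.77 -1.15] [665.5 -60.2  61.9] 17.15 0.60173740897823
Ttool [ 0.118 -0.02   0.028] Ftool [ 0.02  0.14 -0.53] [665.5 -60.2  61.9] 17.2 0.5966926245666853
Ttool [ 0.04  -0.072  0.017] Ftool [0.64 0.01 0.09] [665.5 -60.2  61.8] 17.25 0.6013634633771704
Ttool [ 0.032 -0.025  0.01 ] Ftool [ 0.04 -0.3  -0.64] [665.5 -60.3  61.9] 17.3 0.6002492111090012
red T [([426.4, 130.3], 47)] S [([560.1, 204.1], 51), ([237.7, 277.3], 88)]
or T [([284.1, 139.4], 180)] S [([562.5, 26.2], 189), ([627.6, 147.7], 252), ([379.6, 234.2], 435)]
tail [ 690.5 -282.3   86.3] 0.3559156687690219 lens [664.9  97.1 112.2] 15.786842288410247 ang 93.84904492783642 rest from tail 222.9687085662383 lat 10.466361843370503
```

View pics/rel.png

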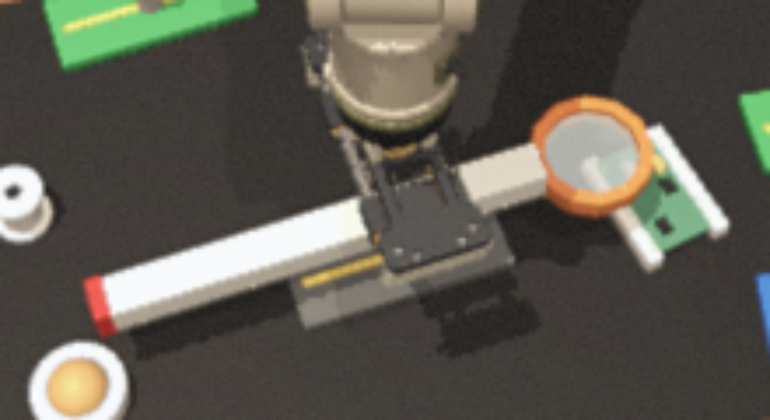

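The released boom rests level on the stand (tail at z 86.3, expected about 87), with the lens on the board's side and the tin and reel clear. Now I withdraw straight up.

{"name": "servo_tool", "arguments": {"motion": "0 0 -0.008 0 0 0 0.6;0 0 -0.02 0 0 0 0.6;0 0 -0.035 0 0 0 0.6;0 0 -0.06 0 0 0 0.6;0 0 -0.09 0 0 0 0.6;0 0 -0.12 0 0 0 0.6;0 0 -0.14 0 0 0 0.6;0 0 -0.14 0 0 0 0.6;0 0 -0.14 0 0 0 0.6;0 0 -0.14 0 0 0 0.6;0 0 -0.14 0 0 0 0.6;0 0 -0.14 0 0 0 0.6"}}

```text
t: 18.45
position: [664.9, -60.2, 200.8]
tool_rot: [-2.094, -2.34, 0.002]
wrist_force: [0.1, -0.0, 0.5]
grip_width: 0.597
grasp_force: 0.0
```

{"name": "servo_tool", "arguments": {"motion": "0 0 0 0 0 0 0.6;0 0 0 0 0 0 0.6;0 0 0 0 0 0 0.6;0 0 0 0 0 0 0.6;0 0 0 0 0 0 0.6;0 0 0 0 0 0 0.6"}}

```text
t: 18.95
position: [665.5, -60.3, 201.8]
tool_rot: [2.095, 2.341, -0.0]
wrist_force: [0.6, 0.1, 0.4]
grip_width: 0.598
grasp_force: 0.0
```

```bash
python3 c.py 2>/dev/null; python3 t.py; python3 -c "
import cv2;a=cv2.imread('pics/tS.png')[190:310,210:430];cv2.imwrite('pics/fin.png',cv2.resize(a,None,fx=3.5,fy=3.5))"
```

```text
tail [ 690.4 -282.3   86.3] 0.37568204321195847 lens [649.2  96.6  82.5] 0.5613438228576368 ang 96.19699033514938 rest from tail 223.7483208024009 lat 1.2379371985885825
Ttool [ 0.042 -0.074 -0.004] Ftool [-1.17 -1.15  0.4 ] [665.6 -60.3 201.9] 19.1 0.5960871051686804
Ttool [ 0.068 -0.059  0.009] Ftool [-0.95  0.56 -0.17] [665.5 -60.2 201.9] 19.15 0.6025660849418423
Ttool [ 0.021 -0.067 -0.029] Ftool [ 0.03 -0.11  0.36] [665.5 -60.2 201.9] 19.2 0.6052294764201614
Ttool [ 0.083 -0.009  0.011] Ftool [0.48 0.37 0.22] [665.5 -60.2 201.9] 19.25 0.6004821571398439
red T [([426.4, 130.2], 49), ([561.8, 212.4], 27)] S [([560.0, 204.3], 54), ([237.7, 277.3], 87)]
or T [([288.4, 148.4], 366)] S [([552.7, 6.2], 169), ([625.1, 24.3], 187), ([561.1, 25.6], 188), ([627.6, 147.5], 256), ([379.7, 234.4], 429)]
```

View pics/fin.png

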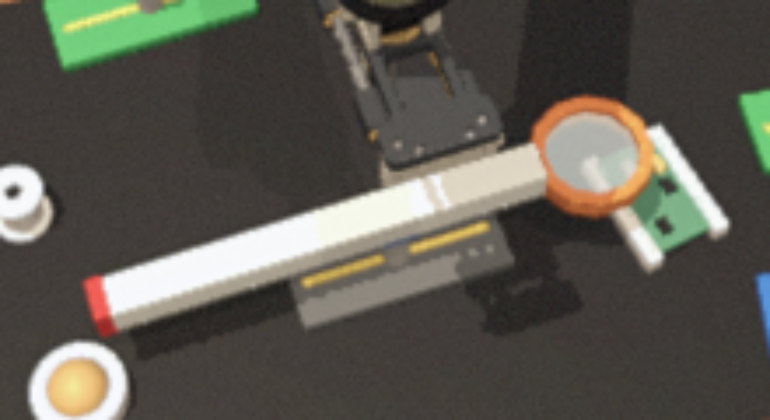

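The boom rests level by itself, unmoved since release (tail z 86.3 both times), at 96.2° in line with the foot, and the arm is clear.

```bash
python3 -c "
from cell import manip
print(manip.sign_off())"
```

```text
the job is handed in; nothing more can be done
None
```

The boom balances about 53 mm from mid-length towards the lens; it now lies level by itself on the blue rest, in line with the foot with the lens on the board's side, and the job is handed in (no verdict was returned).

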